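# Check the lathe stands still, then hold its chip guard up at the pointer

### The job

Before the lathe's chip guard is opened, check that the spindle stands still: pick up the tachometer and hold it steady for two seconds with its nose pointing straight at the paper patch on the handwheel's rim, level, from the front and about 9 cm away. Lay it gently back down flat on its rubber mat and let go, all with the guard still shut. Then raise the guard by its bar until it is in line with the steel pointer beside it, and finish still holding it there, since it falls shut by itself; leave the pointer, hammer, wood offcut and wax jar where they are.

Things in the scene. Friction and masses are not known exactly. Their poses are not given: they have to be found in the camera images.
- lathe: Mini wood lathe fixed to the bench, 440 mm long along its y, 120 mm wide bed along x. Origin under the middle of the bed at bench height; its -x side (front) faces the robot, its y runs along the spindle from headstock and handwheel (-y end) to tailstock (+y end), z up. Spindle axis 110 mm above the bench. Headstock (y -205 to -105 mm) is 155 mm high, tailstock (y 140 to 210 mm) 118 mm high. The handwheel (steel disc, 80 mm across, 24 mm wide) stands at y = -247 to -223 mm.
- patch (a point): Centre of the 20 x 20 mm white paper patch on the handwheel's rim, at spindle height (110 mm above the bench), facing the lathe's -x (the front). Axes as the lathe's.
- guard (a joint): Angle of the chip guard, rad: 0 shut (level), grows as it is raised, stop at 1.4. It hinges freely about a line along the lathe's y at its rear edge and falls shut when let go (0.3 to 0.55 kg, 2 N or so to lift at the bar). Guard: aluminium sheet 180 mm wide (y), 145 mm from hinge to front edge, with a 25 mm lip turned down at the front edge.
- guard_hinge (a point): Point on the guard's hinge line at mid width, 165 mm above the bench; in the lathe's frame x = +85, y = +10 mm.
- guard_bar (a point): Middle of the guard's lifting bar: round steel bar 12 mm thick, 130 mm long along the lathe's y, 205 mm from the hinge line, in the plane of the sheet and 60 mm ahead of its front edge (free gap between bar and lip 52 mm), carried by two 8 mm rods at 60 mm either side of the middle; 165 mm above the bench when shut. Its x axis runs in the sheet from bar to hinge. Raised by angle a it lies 205 cos a in front of (lathe -x) and 205 sin a above the hinge.
- pointer (a joint): Angle the pointer is set to, rad, on the same scale and hinge line as guard: the guard is in line when both values are equal. Stiff; it stays where it was set, between 0.45 and 0.95, and must not be moved.
- pointer_tip (a point): Centre of the 16 mm ball at the end of the pointer: thin steel rod (6 mm) on the hinge line beside the guard's tailstock end (lathe y = +132 mm), ball 150 mm from the hinge line (so 230 to 287 mm above the bench), beside a thin toothed quadrant arc of 120 mm radius that reaches 300 mm above the bench. Its x axis runs along the rod from ball to hinge.
- tach_mid (a point): Centre (half-way up) of the loose tachometer: grey plastic box 140 mm long (x), 44 mm wide (y), 36 mm high (z), 0.18 kg, green display on top near the front, black button on top near the rear. x points out of its nose, z up. Lies flat on the mat; its centre is then 21 mm above the bench.
- tach_nose (a point): Front face centre of the tachometer's black round nose (22 mm across), 87 mm along x from tach_mid, same height; it measures along +x.
- mat_top (a point): Top centre of the flat black rubber mat fixed on the bench, 180 (x) x 220 (y) mm, 3 mm thick; either left or right in front of the lathe.
- tach: The tachometer; origin at the centre of its underside.
- hammer: Bystander: hammer lying on the bench between robot and lathe, 240 mm long and up to 35 mm high; origin under the tool.
- offcut: Bystander: loose dark wood offcut 60 x 200 x 40 mm lying on the bench, on the side where the mat is not; origin under its centre.
- wax: Bystander: wax jar, 72 mm across, 60 mm high, on the bench by the tailstock end; origin under its centre.
Not all that is in view belongs to the job. What is shaped like the tach but orange is not meant.

How it is judged:
By the outcome, as a careful person would: the job done as asked, in the order asked, and still so for the second after the job is handed in, while the arm keeps its last pose, push and grip.
It also fails if it takes over 72 s, if anything falls off the work surface, if the arm or the gripper's body presses on something with over 40 N, if the wrist force passes 120 N, or if a joint passes its speed limit or range.

### The arm

A 6-joint arm with a two-finger parallel gripper is mounted at the origin on the work surface. World frame = base frame: x ahead of the robot, y to its left, z up, the work surface at z = 0. Lengths are in m, angles in rad, forces in N, time in s.
With the tool pointing down it reaches from about 0.275 to 0.825 m from the base axis. Payload 4.9 kg.
Tool frame: the origin (TCP) lies midway between the tips of the shut fingers; the grasp point (between the pads) lies 19 mm behind it (grip_point_offset is the distance from the TCP to the grasp point, in m); z points along the fingers, x is the direction in which the jaws open and shut, and the axes are right-handed (so a half turn about z gives the same grasp; the last joint's range is limited). The gripper opens to 85 mm and grips with 20 to 120 N. Pads are 22 mm wide; open, the fingers measure 114 mm over their backs; the gripper's body (76 mm by 85 mm) begins 54 mm behind the grasp point. The pads swing forward as they close: fully open they stand 13 mm farther back than shut.
Start: joints at [0.969, 0.326, -0.193, 1.052, 0, 1.437], TCP at [0.248, 0.491, 0.197] pointing down, gripper open.
Joint ranges: [-2.65, 2.65], [-0.97, 1.79], [-1.3, 1.35], [-1.93, 2.1], [-1.47, 1.37], [-3.14, 3.14]. Speed limits (rad/s): [2.57, 2.57, 3.14, 3.14, 3.14, 3.14].

### API

Orientations are given as a rotation vector (axis times angle).
In Python, from cell import * gives the robot as it stands. Calls block until the motion is done:
- movep(position, orientation): joint-space move of the TCP to a pose.
- move_l(position, velocity=0.15, rot=None, until_force=None): straight line of the TCP; rot=None keeps the orientation; velocity is the mean speed in m/s. With until_force (N) it stops when the force on the tool has changed by that much, and returns True; else False.
- set_joints(angles): joint-space move.
- let_go() and grab(newtons=None): open the fingers fully, or close them until they stop; newtons is the grip in N (None keeps the last).
- sleep(seconds).
- ik(position, orientation): joint angles nearest the present ones, or None.
- get_state(): the state.
- grab_frame(name): name is "side" or "top"; returns a dict with "img" (384x512x3 uint8, red, green, blue), "fx", "fy", "cx", "cy" (pixels), "k1" (the pictures are not rectified: a ray, as slopes to the right and down, at radius r is drawn at 1 + k1 r^2 times it, then the intrinsics apply), "cam_to_world" (4x4, takes a point from camera to world coordinates). Camera axes: x right, y down, z forward; pixel columns grow to the right and rows downward; lengths in m; the calibration is good to about 2 mm. A picture is of the moment at which its call begins. There is no depth.
A pose or a line that the arm cannot do raises MotionError and nothing moves.
- sign_off(): hands the job in, once; it reports no verdict.
Trained networks look in the newest picture that a camera, given by its name, has taken for a name from the list of things; names that differ only in an ending like _2 or _b are one class to them, and where a whole thing is asked for, a point or a joint stands for the part that bears it (a point fixed in the world has none). Each returns a list of dicts, best first, with "score" (0 to 1); they miss things now and then, are a little off and sometimes report something else, mostly with a low value. They report only what shows in the picture. A call takes as long as a camera call. They do not tell look-alikes from the thing itself.
- spot_in(camera, name): "centre" ([column, row] in pixels, amid what is visible of it).
- silhouettes(camera, name): "mask" (384x512 bool, what is visible of it) and "centre" ([column, row] in pixels, amid what is visible of it).
- tip_of(camera, name): "centre" ([column, row] in pixels: a listed point, or the origin of a listed thing).
The state is a dict: "clock": time; "q": joint angles; "joint_velocities": joint speeds; "tau": joint torques, N m; "position": TCP position; "eef_rot": TCP orientation; "contact_force": force on the tool from outside, world axes, zero at the start; "wrist_torque": the same for the moment, N m; "finger_gap": opening from 0.0 (shut) to 1.0 (fully open).
Only numpy, scipy, OpenCV 4.12 (cv2) and the standard library are available. Lean on these libraries where they do the work, as an engineer would, in place of code of your own. Each camera call takes 0.05 s, during which the arm holds its last target.

## Working session

There is one attempt and no reset: what is moved stays moved. The work goes in short steps, each a Python script; the robot and the scene stay as the last script left them, time stands still between calls to the robot, and variables do not carry over. Pictures are saved under pics/ and viewed, and the job is handed in when it is done.

```bash
ls -la; mkdir -p pics
python3 - <<'E'
from cell import *
import cv2
s=get_state(); print(s)
for n in ("side","top"):
    f=grab_frame(n); print(n,f["fx"],f["fy"],f["cx"],f["cy"],f["k1"],f["cam_to_world"])
    cv2.imwrite(f"pics/{n}0.png",f["img"][:,:,::-1])
    for t in ["lathe","patch","guard_hinge","guard_bar","pointer_tip","tach_mid","tach_nose","mat_top","tach","hammer","offcut","wax"]:
        print(n,t,[(round(d["score"],2),[round(float(x),1) for x in d["centre"]]) for d in tip_of(n,t)][:3])
E
```

```text
total 12
drwxr-xr-x  3 agent agent 4096 Dec  7 15:31 .
drwxr-xr-x 23 root  root  4096 Dec  7 15:31 ..
drwxr-xr-x  2 agent agent 4096 Dec  7 15:31 pics
{'clock': 0.0, 'q': array([ 9.68797980e-01,  3.26928872e-01, -1.93570018e-01,  1.05197363e+00,
       -1.70953203e-05,  1.43661193e+00]), 'joint_velocities': array([-0.00086432,  0.00070122, -0.00270299,  0.00021796, -0.00093123,
       -0.00178492]), 'tau': array([-5.18120742e-04, -4.43398046e+01,  2.62444496e+01,  1.54395687e-02,
       -1.18890966e-04, -2.09348451e-05]), 'position': array([0.24764856, 0.49039758, 0.1966153 ]), 'eef_rot': array([ 2.67524042e+00,  1.64569775e+00, -2.39559867e-03]), 'contact_force': array([ 0.12233308, -0.87514647,  0.25821315]), 'wrist_torque': array([-0.02766569, -0.00768831, -0.00920674]), 'finger_gap': 0.9980710025919484}
side 401.06816372286045 401.06816372286045 256.8773721980783 188.369953724322 -0.14307444352111748 [[ 0.93966782 -0.22211139  0.26017478  0.2430679 ]
 [-0.34135304 -0.55895991  0.75567316 -0.68966432]
 [-0.02241634 -0.7988932  -0.60105504  0.71677102]
 [ 0.          0.          0.
[... 847 characters left out ...]

 [ 0.00000000e+00  0.00000000e+00  0.00000000e+00  1.00000000e+00]]
top lathe [(0.95, [270.8, 134.6]), (0.53, [268.2, 91.1])]
top patch [(0.82, [357.1, 135.7]), (0.57, [150.7, 195.1])]
top guard_hinge [(0.66, [267.8, 88.6]), (0.34, [173.3, 218.1])]
top guard_bar [(0.97, [275.8, 165.2])]
top pointer_tip [(0.52, [223.6, 129.4]), (0.45, [271.1, 210.0])]
top tach_mid [(0.92, [167.8, 286.9]), (0.64, [169.1, 217.3])]
top tach_nose [(0.74, [150.5, 197.1]), (0.57, [163.0, 253.6])]
top mat_top [(0.7, [172.2, 212.3])]
top tach [(0.64, [174.7, 215.2]), (0.61, [358.8, 132.9]), (0.56, [167.2, 285.1])]
top hammer [(0.9, [269.3, 208.0])]
top offcut [(0.78, [364.8, 218.8])]
top wax [(0.58, [126.7, 131.1])]
```

View pics/side0.png

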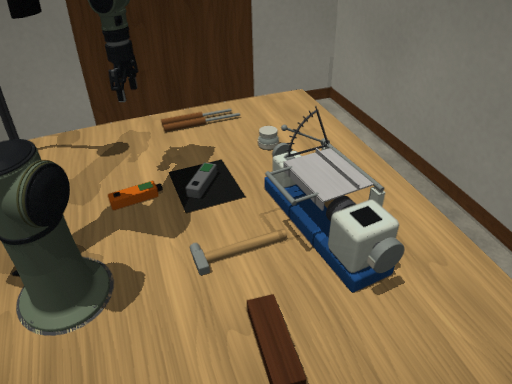

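View pics/top0.png

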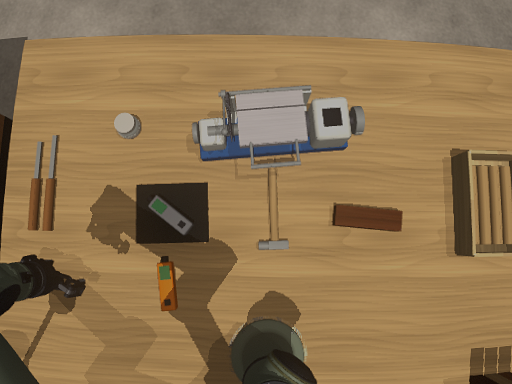

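Look-alikes: a grey box on the mat (top 170,215; side 202,180) and an orange box off the mat (top 167,287; side 134,195). The description says grey and on the mat, so I take the first. I'll check it in a close crop.

```bash
cat > h.py <<'E'
import numpy as np, cv2
from scipy.optimize import least_squares
from scipy.spatial.transform import Rotation as R
def proj(f,P):
    P=np.atleast_2d(P); T=np.linalg.inv(f["cam_to_world"]); c=P@T[:3,:3].T+T[:3,3]
    K=np.array([[f["fx"],0,f["cx"]],[0,f["fy"],f["cy"]],[0,0,1]])
    return cv2.projectPoints(c.reshape(-1,1,3),np.zeros(3),np.zeros(3),K,np.array([f["k1"],0,0,0,0.]))[0].reshape(-1,2)
def ray(f,px):
    K=np.array([[f["fx"],0,f["cx"]],[0,f["fy"],f["cy"]],[0,0,1]])
    u=cv2.undistortPoints(np.array(px,float).reshape(-1,1,2),K,np.array([f["k1"],0,0,0,0.])).reshape(-1,2)
    d=np.c_[u,np.ones(len(u))]@f["cam_to_world"][:3,:3].T
    return f["cam_to_world"][:3,3],d
def onz(f,px,z):
    o,d=ray(f,px); return o+d*((z-o[2])/d[:,2])[:,None]
def crop(img,x0,y0,x1,y1,s,name):
    cv2.imwrite(name,cv2.resize(img[y0:y1,x0:x1,::-1],None,fx=s,fy=s,interpolation=cv2.INTER_CUBIC))
E
cat > m1.py <<'E'
from cell import *
from h import *
F={n:grab_frame(n) for n in ("side","top")}
import pickle; pickle.dump(F,open("F0.pkl","wb"))
a=cv2.resize(F["top"]["img"][170:320,120:220],None,fx=4,fy=4,interpolation=cv2.INTER_CUBIC)
b=cv2.resize(F["side"]["img"][150:250,100:200+50],None,fx=2.6,fy=2.6,interpolation=cv2.INTER_CUBIC)
c=np.zeros((600,800,3),np.uint8); c[:600,:400]=a; c[:b.shape[0],400:400+b.shape[1]]=b
cv2.imwrite("pics/crop_tach.png",c[:,:,::-1])
crop(F["top"]["img"],180,70,380,180,4,"pics/crop_lathe_t.png")
crop(F["side"]["img"],250,95,420,290,3,"pics/crop_lathe_s.png")
for n in F:
  for t in ("tach","mat_top"):
    for d in silhouettes(n,t):
        m=d["mask"].astype(np.uint8); 
        if m.sum()<20: continue
        print(n,t,round(d["score"],2),d["centre"],m.sum(),cv2.minAreaRect(np.argwhere(m)[:,::-1].astype(np.float32)))
        z={"tach":0.039,"mat_top":.003}[t]
        P=onz(F[n],np.argwhere(m)[:,::-1],z)*1000
        print("  world at top z",cv2.minAreaRect(P[:,:2].astype(np.float32)))
E
python3 m1.py
```

```text
side tach 0.62 [199.8, 182.9] 614 ((201.0146942138672, 179.80882263183594), (17.66435432434082, 41.15966033935547), 30.963756561279297)
  world at top z ((401.5312194824219, 265.7144775390625), (174.8885498046875, 58.77474594116211), 55.6325798034668)
side mat_top 0.83 [210.6, 190.0] 1922 ((205.93515014648438, 184.28921508789062), (46.539093017578125, 65.14002990722656), 72.89727020263672)
  world at top z ((413.30718994140625, 290.56988525390625), (180.2733154296875, 230.60337829589844), 2.970161199569702)
side mat_top 0.64 [227.2, 248.7] 1255 ((239.16505432128906, 252.13075256347656), (32.01927185058594, 96.79581451416016), 81.09828186035156)
  world at top z ((427.5486755371094, -19.099822998046875), (107.70286560058594, 246.598876953125), 81.69530487060547)
top tach 0.86 [171.8, 214.7] 779 ((168.2452392578125, 213.09950256347656), (53.263465881347656, 15.939192771911621), 39.61069107055664)
  world at top z ((410.0462951660156, 295.61700439453125), (158.15499877929688, 46.23067855834961), 52.4167594909668)
top tach 0.62 [167.7, 285.4] 877 ((166.591552734375, 282.9927673339844), (54.226009368896484, 17.603120803833008), 85.48600769042969)
  world at top z ((208.74295043945312, 292.77154541015625), (154.64300537109375, 51.147666931152344), 6.236522674560547)
top mat_top 0.82 [177.1, 213.6] 3406 ((171.50283813476562, 212.61898803710938), (59.95919418334961, 72.38424682617188), 88.63607025146484)
  world at top z ((413.8483581542969, 293.487060546875), (179.35939025878906, 218.91928100585938), 3.1080353260040283)
```

View pics/crop_tach.png

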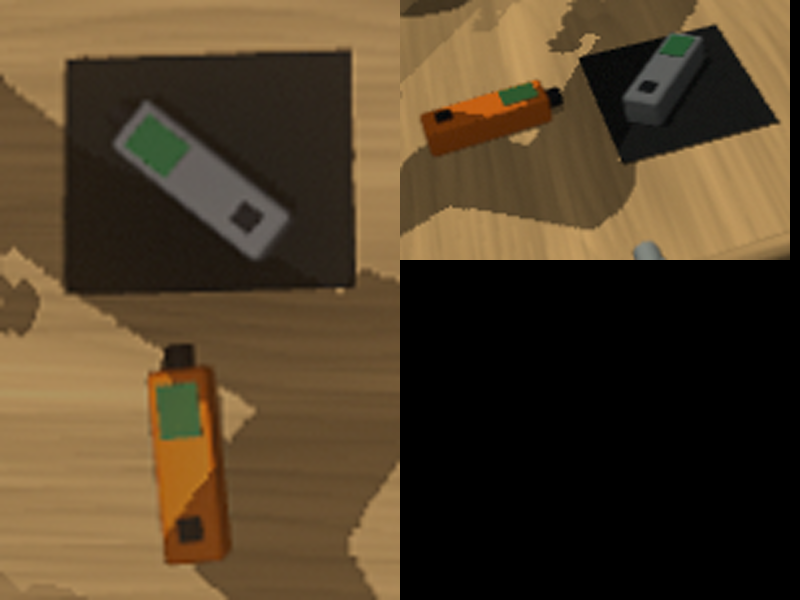

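View pics/crop_lathe_t.png

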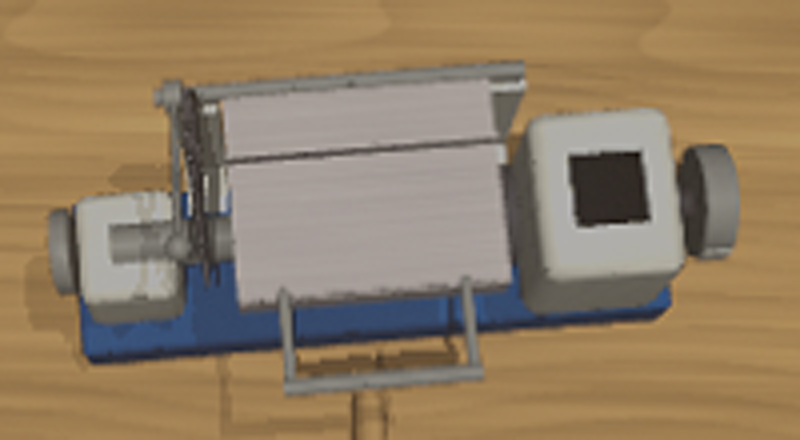

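View pics/crop_lathe_s.png

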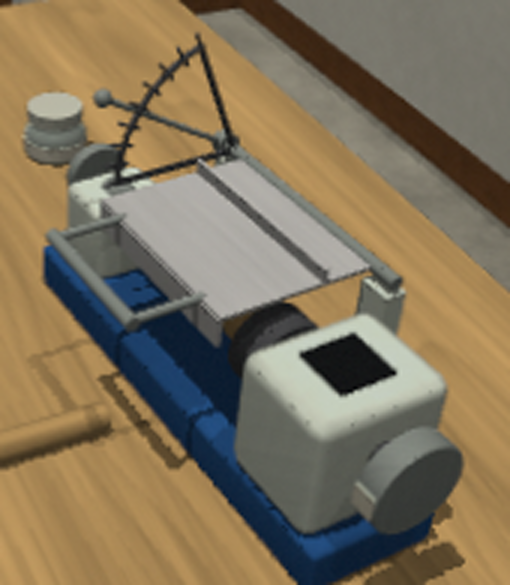

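```bash
cat > fit.py <<'E'
from h import *
import pickle
F=pickle.load(open("F0.pkl","rb"))
def l2w(p,P):
    c,s=np.cos(p[2]),np.sin(p[2]); P=np.atleast_2d(P)
    return np.c_[p[0]+c*P[:,0]-s*P[:,1],p[1]+s*P[:,0]+c*P[:,1],P[:,2]]
def ptip(a): return [.085-.15*np.cos(a),.132,.165+.15*np.sin(a)]
obs=[("top",[-.12,.075,.165],(251.5,166.7)),("top",[-.12,-.055,.165],(300.3,163.3)),
("side",[-.12,.075,.165],(267.5,174)),("side",[-.12,-.055,.165],(294.3,201.7)),
("top",[-.12,.01,.165],(275.8,165.2)),("side",[-.12,.01,.165],(281.4,184.9)),
("top",[0.085,.01,.165],(267.8,88.6)),("side",[0.085,.01,.165],(355.8,164.5)),
("top",[-.04,-.235,.11],(357.1,135.7)),("side",[-.04,-.235,.11],(371.9,262.1)),
("top",[0,0,0],(270.8,134.6)),("side",[0,0,0],(319.9,225.4)),
("top","t",(224,131.)),("side","t",(284.3,127.4))]
def res(q):
    r=[]
    for n,P,px in obs:
        if P=="t":P=ptip(q[3])
        r+=list(proj(F[n],l2w(q,P))[0]-px)
    return np.array(r)
s=least_squares(res,[.6,0,0,.7],loss="soft_l1")
print(s.x); 
for o,r in zip(obs,res(s.x).reshape(-1,2)): print(o[0],o[1],r.round(1))
p=s.x
if __name__=="__main__":
    print("patch",l2w(p,[-.04,-.235,.11]),"bar",l2w(p,[-.12,.01,.165]),"tip",l2w(p,ptip(p[3])))
    # tach: top rect
    for n,px in (("top",[(157,206),(181.5,224)]),("side",[(207.5,167.5),(196,183.5)])):
        P=onz(F[n],px,.039); d=P[0]-P[1]; print(n,"disp/button",P,np.degrees(np.arctan2(d[1],d[0])))
    for n in F:
        im=F[n]["img"].copy()
        im=cv2.resize(im,None,fx=3,fy=3,interpolation=cv2.INTER_CUBIC)
        L=[[-.12,.075,.165],[-.12,-.055,.165],[.085,.1,.165],[.085,-.08,.165],[-.06,.1,.165],[-.06,-.08,.165],[-.04,-.235,.11],ptip(p[3]),[.085,.132,.165],[-.06,-.22,0],[-.06,.22,0],[.06,-.22,0]]+[[.04*np.cos(t),-.247,.11+.04*np.sin(t)] for t in np.arange(0,6.3,.4)]+[[.04*np.cos(t),-.223,.11+.04*np.sin(t)] for t in np.arange(0,6.3,.4)]
        for u in proj(F[n],l2w(p,L)): cv2.circle(im,tuple(int(round(v*3+1)) for v in u),3,(255,0,0),1)
        im=im[210:540,540:1150] if n=="top" else im[290:870,750:1260]
        cv2.imwrite(f"pics/fit_{n}.png",im[:,:,::-1])
E
python3 fit.py
```

```text
[ 0.65498614 -0.00671919  0.09692629  0.53288003]
top [-0.12, 0.075, 0.165] [-0.9 -0.8]
top [-0.12, -0.055, 0.165] [-0.  -1.3]
side [-0.12, 0.075, 0.165] [ 0. -2.]
side [-0.12, -0.055, 0.165] [-0.   0.4]
top [-0.12, 0.01, 0.165] [-0.3 -1.3]
side [-0.12, 0.01, 0.165] [-1.2  1.4]
top [0.085, 0.01, 0.165] [0.8 0.9]
side [0.085, 0.01, 0.165] [-3.1 -0.7]
top [-0.04, -0.235, 0.11] [ 1.2 -2.3]
side [-0.04, -0.235, 0.11] [-0.9 -1. ]
top [0, 0, 0] [1.3 1.5]
side [0, 0, 0] [1.3 0.6]
top t [0.5 0.2]
side t [-0.  -0.2]
patch [[ 0.63791592 -0.24448716  0.11      ]] bar [[ 0.53458164 -0.00837908  0.165     ]] tip [[0.59821723 0.1203836  0.24120242]]
top disp/button [[0.42973817 0.3291687  0.039     ]
 [0.37874553 0.25484305 0.039     ]] 55.54712671186013
side disp/button [[0.43275449 0.31731533 0.039     ]
 [0.38114783 0.24929908 0.039     ]] 52.81095076659474
```

View pics/fit_top.png

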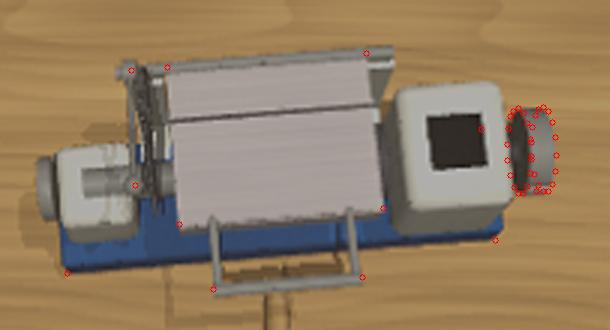

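View pics/fit_side.png

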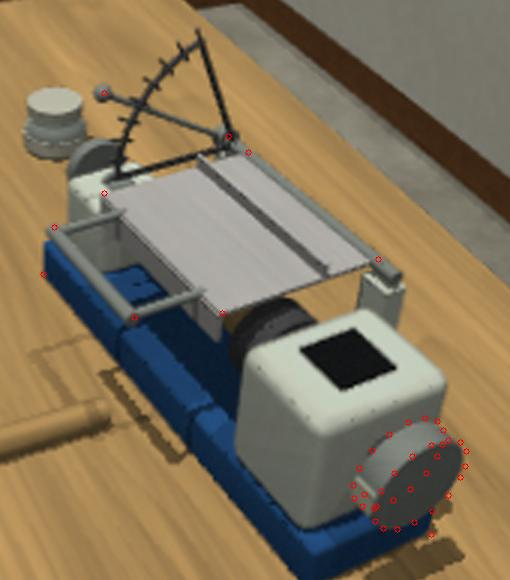

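```bash
python3 - <<'E'
s=open("fit.py").read()
s=s.replace('("top","t"','("top",[-.06,.1,.165],(239,145.7)),("top",[-.06,-.08,.165],(307.4,141.2)),("side",[-.06,.1,.165],(284.7,164.3)),("side",[-.06,-.08,.165],(323,202)),("side",[0,-.247,.11],(391.3,258)),("top",[.085,.132,.165],(222.8,93)),("side",[.085,.132,.165],(325,142.5)),\n("top",[-.06,.22,.0],(202,160.5)),("top",[-.06,-.22,.0],(346.5,150)),\n("top","t"',1)
open("fit.py","w").write(s)
E
python3 fit.py
```

```text
[ 0.65435362 -0.00709613  0.09884981  0.53859978]
top [-0.12, 0.075, 0.165] [-0.7 -0.5]
top [-0.12, -0.055, 0.165] [ 0.2 -1.1]
side [-0.12, 0.075, 0.165] [-0.2 -1.8]
side [-0.12, -0.055, 0.165] [-0.1  0.6]
top [-0.12, 0.01, 0.165] [-0.1 -1. ]
side [-0.12, 0.01, 0.165] [-1.3  1.6]
top [0.085, 0.01, 0.165] [0.9 1.1]
side [0.085, 0.01, 0.165] [-3.3 -0.6]
top [-0.04, -0.235, 0.11] [ 1.4 -2.3]
side [-0.04, -0.235, 0.11] [-0.9 -0.9]
top [0, 0, 0] [1.4 1.7]
side [0, 0, 0] [1.2 0.7]
top [-0.06, 0.1, 0.165] [ 0.4 -1.2]
top [-0.06, -0.08, 0.165] [ 0.2 -2. ]
side [-0.06, 0.1, 0.165] [-0.6 -3.3]
side [-0.06, -0.08, 0.165] [ 0.6 -1.2]
side [0, -0.247, 0.11] [-1.3  0.3]
top [0.085, 0.132, 0.165] [0.7 0.3]
side [0.085, 0.132, 0.165] [ 0.4 -0.7]
top [-0.06, 0.22, 0.0] [0.3 0.7]
top [-0.06, -0.22, 0.0] [-1.7 -0.1]
top t [0.7 0.3]
side t [-0.1 -0.4]
patch [[ 0.63774078 -0.2448965   0.11      ]] bar [[ 0.53395253 -0.00898762  0.165     ]] tip [[0.59777616 0.11994045 0.24194018]]
top disp/button [[0.42973817 0.3291687  0.039     ]
 [0.37874553 0.25484305 0.039     ]] 55.54712671186013
side disp/button [[0.43275449 0.31731533 0.039     ]
 [0.38114783 0.24929908 0.039     ]] 52.81095076659474
```

View pics/fit_side.png

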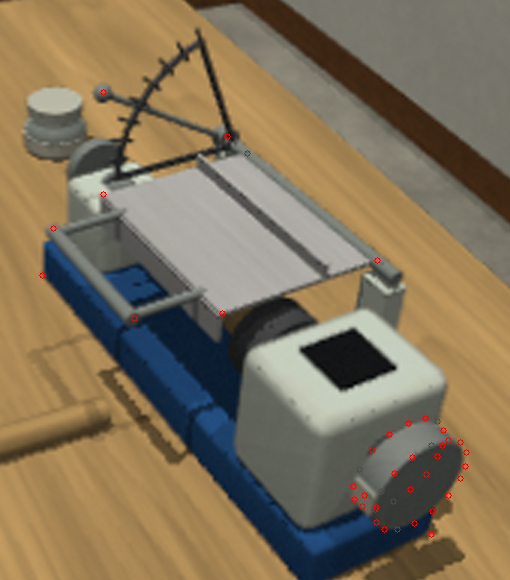

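View pics/fit_top.png

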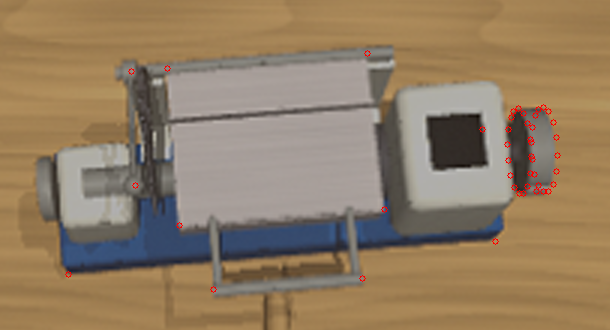

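```bash
cat > tach.py <<'E'
from h import *
import pickle
def corners(q,z):
    c,s=np.cos(q[2]),np.sin(q[2]); a=np.array([[.07,.022],[.07,-.022],[-.07,-.022],[-.07,.022]])
    return np.c_[q[0]+a[:,0]*c-a[:,1]*s,q[1]+a[:,0]*s+a[:,1]*c,np.full(4,z)]
def draw(f,q,x0,y0,x1,y1,s,name,z=.039):
    im=cv2.resize(f["img"],None,fx=s,fy=s,interpolation=cv2.INTER_CUBIC)
    for zz in (z,z-.036):
        u=(proj(f,corners(q,zz))+.5)*s
        cv2.polylines(im,[u.round().astype(np.int32)],True,(255,0,0) if zz==z else (255,255,0),1)
    cv2.imwrite(name,im[y0*s:y1*s,x0*s:x1*s,::-1])
if __name__=="__main__":
    F=pickle.load(open("F0.pkl","rb"))
    P=onz(F["top"],[(147.9,206.4),(156.4,194.1),(192.4,223.4),(184.1,235.1)],.039)
    print(P.round(4),[np.linalg.norm(P[i]-P[i-1]).round(4) for i in range(4)])
    # order: heading +x+y ; left of heading = (-y.. )
    m=P.mean(0); d=(P[0]+P[1]-P[2]-P[3]); q=[m[0],m[1],np.arctan2(d[1],d[0])]
    print(q,np.degrees(q[2]))
    draw(F["top"],q,125,175,215,260,6,"pics/tb_top.png"); draw(F["side"],q,160,145,250,215,6,"pics/tb_side.png")
E
python3 tach.py
```

```text
[[0.428  0.3562 0.039 ]
 [0.4647 0.3326 0.039 ]
 [0.3811 0.2231 0.039 ]
 [0.3469 0.2461 0.039 ]] [np.float64(0.1368), np.float64(0.0436), np.float64(0.1378), np.float64(0.0413)]
[np.float64(0.4051909292202719), np.float64(0.2895120572887878), np.float64(0.9270108210769811)] 53.11380761066812
```

View pics/tb_top.png

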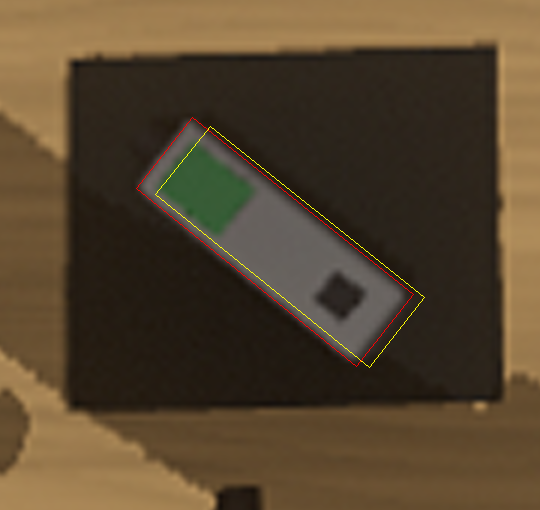

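View pics/tb_side.png

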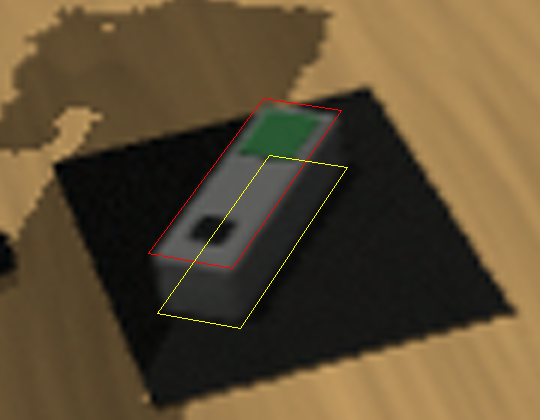

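```bash
cat > k.py <<'E'
from h import *
TQ=np.array([.405,.2875,.927]); LP=np.array([.6544,-.0071,.0975]); PA=.5386
EX=np.array([np.cos(LP[2]),np.sin(LP[2]),0]); EY=np.array([-EX[1],EX[0],0]); EZ=np.array([0,0,1.])
PATCH=np.array([LP[0],LP[1],0])-.04*EX-.235*EY+.11*EZ
HINGE=np.array([LP[0],LP[1],0])+.085*EX+.01*EY+.165*EZ
def down(phi): return (R.from_euler("z",phi)*R.from_euler("x",np.pi)).as_rotvec()
def bar(a): return HINGE-.205*np.cos(a)*EX+.205*np.sin(a)*EZ
def barpose(a,delta,flip=1,ins=.019):
    t=a+delta; z=np.cos(t)*EX-np.sin(t)*EZ; y=EY*flip; x=np.cross(y,z)
    return bar(a)+ins*z, R.from_matrix(np.c_[x,y,z]).as_rotvec()
E
python3 - <<'E'
from cell import *
from k import *
print(get_state()["clock"],PATCH,bar(0))
for sg in (1,-1):
    print("pick",sg,ik([TQ[0],TQ[1],.004],down(TQ[2]+sg*np.pi/2)))
    m=PATCH-.177*EX; print("hold",m,ik([m[0],m[1],.11-.017],down(LP[2]+sg*np.pi/2)))
for fl in (1,-1):
  for de in (0,.3,.5,.7,.9):
    r=[]
    for a in (0,.25,.54):
        q=ik(*barpose(a,de,fl)); r.append(None if q is None else np.round(q,2).tolist())
    print(fl,de,r)
E
```

```text
1.6 [ 0.63746619 -0.24487772  0.11      ] [ 0.53399647 -0.00882897  0.165     ]
pick 1 [ 0.46858915  0.45514138 -0.57327613  0.54237882  0.         -0.45841085]
hold [ 0.46130683 -0.26210789  0.11      ] [-0.65586552  0.38580673 -0.39456464  0.79042495  0.         -0.75336552]
pick -1 [ 0.46858915  0.45514138 -0.57327613  0.54237882  0.          2.68318181]
hold [ 0.46130683 -0.26210789  0.11      ] [-0.65586552  0.38580673 -0.39456464  0.79042495  0.          2.38822714]
1 0 [None, None, [-0.37, -0.14, -1.2, -0.47, 0.39, -1.82]]
1 0.3 [None, None, [-0.29, -0.15, -0.87, 0.15, 0.25, -1.86]]
1 0.5 [None, [-0.34, -0.11, -1.11, -0.2, 0.31, -1.88], [-0.24, -0.06, -0.66, 0.46, 0.17, -1.86]]
1 0.7 [[-0.36, 0.05, -1.25, -0.55, 0.35, -1.88], [-0.28, -0.08, -0.89, 0.17, 0.22, -1.88], [-0.2, 0.07, -0.44, 0.75, 0.09, -1.85]]
1 0.9 [[-0.3, -0.0, -1.04, -0.1, 0.24, -1.89], [-0.23, 0.02, -0.68, 0.47, 0.13, -1.87], [-0.16, 0.22, -0.21, 1.02, 0.03, -1.83]]
-1 0 [None, None, [-0.37, -0.14, -1.2, -0.47, 0.39, 1.32]]
-1 0.3 [None, None, [-0.29, -0.15, -0.87, 0.15, 0.25, 1.28]]
-1 0.5 [None, [-0.34, -0.11, -1.11, -0.2, 0.31, 1.26], [-0.24, -0.06, -0.66, 0.46, 0.17, 1.28]]
-1 0.7 [[-0.36, 0.05, -1.25, -0.55, 0.35, 1.26], [-0.28, -0.08, -0.89, 0.17, 0.22, 1.26], [-0.2, 0.07, -0.44, 0.75, 0.09, 1.29]]
-1 0.9 [[-0.3, -0.0, -1.04, -0.1, 0.24, 1.25], [-0.23, 0.02, -0.68, 0.47, 0.13, 1.27], [-0.16, 0.22, -0.21, 1.02, 0.03, 1.31]]
```

Run:
```python
from cell import *
from k import *
o=down(TQ[2]+np.pi/2)
movep([TQ[0],TQ[1],.13],o)
move_l([TQ[0],TQ[1],.006],velocity=.1,until_force=6)
s=get_state(); print(s["clock"],s["position"],s["contact_force"])
grab(35)
s=get_state(); print(s["clock"],s["finger_gap"],s["position"],s["contact_force"])
F={n:grab_frame(n) for n in ("side","top")}
crop(F["side"]["img"],130,100,290,220,5,"pics/g_side.png")
crop(F["top"]["img"],100,160,240,265,5,"pics/g_top.png")
```

```text
4.65 [0.405503   0.28778451 0.00653263] [ 1.05271314 -0.97625262  0.18312331]
5.4167 -0.002249191188534927 [0.40502449 0.28750602 0.00600266] [-0.02723991 -0.54359951 -0.22229011]
```

View pics/g_side.png

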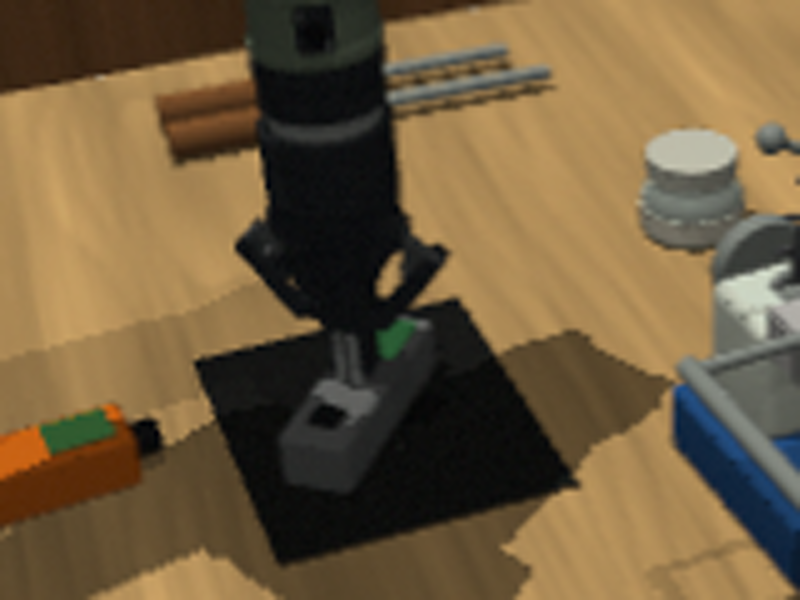

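View pics/g_top.png

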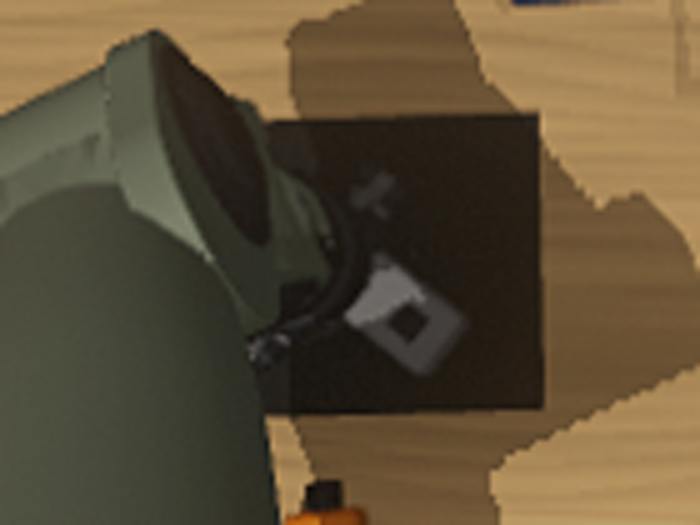

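Run:
```python
from cell import *
from k import *
from tach import draw
F={n:grab_frame(n) for n in ("side","top")}
s=get_state();p=s["position"];print(p,s["finger_gap"],s["q"],R.from_rotvec(s["eef_rot"]).as_matrix().round(2).tolist())
for n in F: print(n,proj(F[n],[p,p+[0,0,.019],p+[0,0,.033]]))
draw(F["side"],TQ,160,145,250,215,8,"pics/g2_side.png")
```

```text
[0.4050034  0.28751863 0.00599406] 0.002032710504692101 [ 4.68595873e-01  4.51983736e-01 -5.71610342e-01  5.47196857e-01
  3.49089922e-05 -4.58424913e-01] [[-0.8, 0.6, -0.0], [0.6, 0.8, 0.0], [0.0, 0.0, -1.0]]
side [[202.07965958 183.62129056]
 [201.421554   178.5024303 ]
 [200.93040641 174.66898286]]
top [[173.09464251 215.43828268]
 [171.73962205 215.03817411]
 [170.71167992 214.73453178]]
```

View pics/g2_side.png

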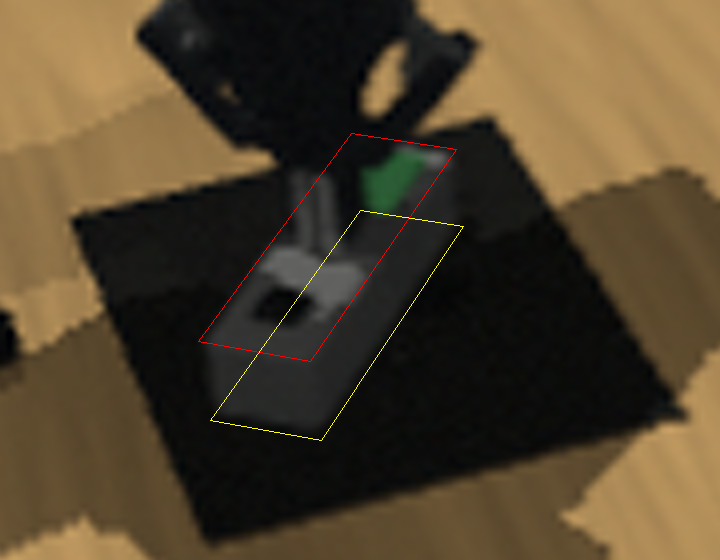

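The gap reads 0 although the box should hold the fingers at about 0.5. I'll lift a little and look.

Run:
```python
from cell import *
from k import *
move_l([TQ[0],TQ[1],.066],velocity=.06)
s=get_state();print(s["clock"],s["position"],s["finger_gap"],s["contact_force"])
F={n:grab_frame(n) for n in ("side","top")}
crop(F["side"]["img"],150,110,250,215,5,"pics/g3_side.png")
crop(F["top"]["img"],100,160,240,265,5,"pics/g3_top.png")
```

```text
6.7667 [0.4046493  0.28733335 0.06561891] -0.00251258201371993 [ 0.32023506  0.38644024 -0.15331558]
```

View pics/g3_side.png

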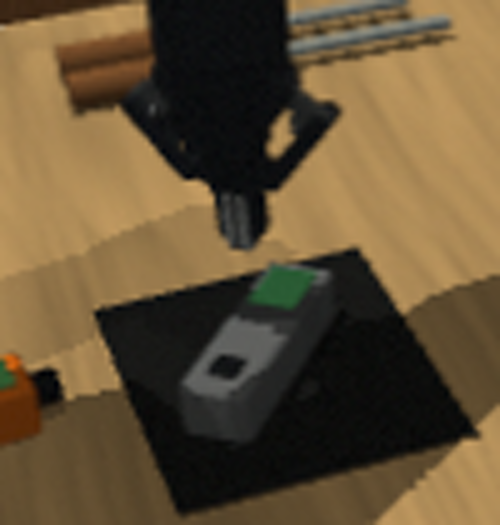

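View pics/g3_top.png

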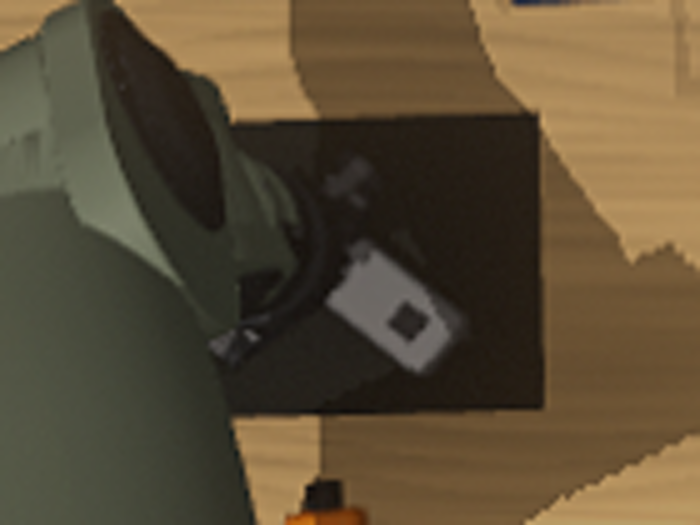

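Run:
```python
from cell import *
from k import *
import pickle
F0=pickle.load(open("F0.pkl","rb"))
for n in F0:
    p=np.array([0.24764856, 0.49039758, 0.1966153 ]);print(n,proj(F0[n],[p,p+[0,0,.032],p+[0,0,.054+.019]]))
crop(F0["side"]["img"],80,0,180,120,5,"pics/st_side.png")
crop(F0["top"]["img"],0,240,110,320,5,"pics/st_top.png")
f=grab_frame("side"); p=get_state()["position"]
im=cv2.resize(f["img"],None,fx=5,fy=5,interpolation=cv2.INTER_CUBIC)
for i,u in enumerate(proj(f,[p+[0,0,d] for d in (0,.019,.073)])): cv2.circle(im,tuple(((u+.5)*5).astype(int)),4,(255,0,0),1)
cv2.imwrite("pics/g4.png",im[550:1075,750:1250,::-1])
```

```text
side [[130.83672041 108.52183006]
 [128.82719702  98.95258865]
 [126.20889061  86.32308025]]
top [[ 76.02427302 271.35281003]
 [ 70.08739228 272.38791667]
 [ 61.90307365 273.80745309]]
```

View pics/g4.png

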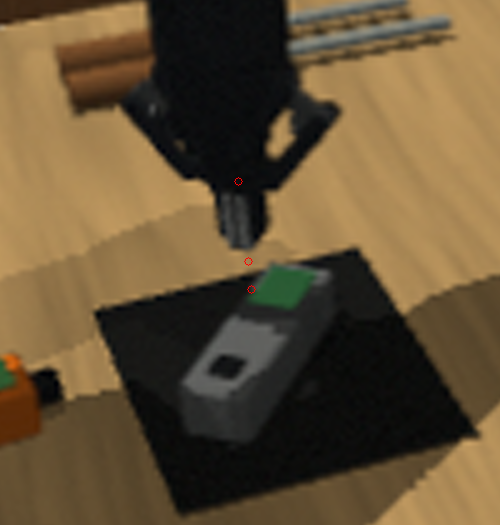

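View pics/st_side.png

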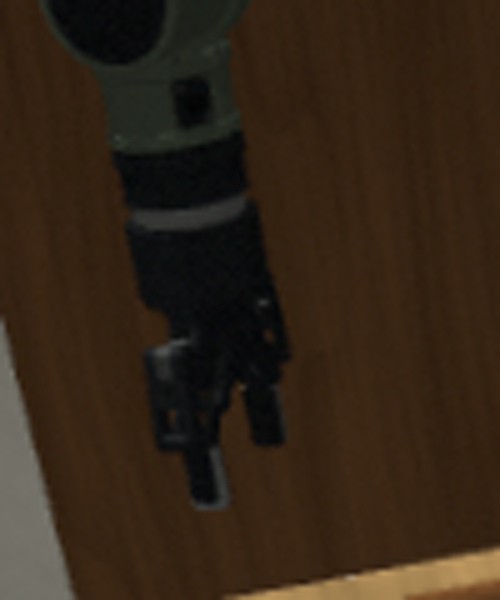

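Reported TCP projects about 30 mm below the fingertips in the side view. I'll check that by touching bare bench lightly, then measure the tips in both cameras with the tool tilted.

Run:
```python
from cell import *
from k import *
o=down(TQ[2]+np.pi/2)
move_l([.42,.11,.08],velocity=.2)
try: print(move_l([.42,.11,-.045],velocity=.06,until_force=5))
except Exception as e: print("E",e)
s=get_state();print(s["clock"],s["position"],s["contact_force"])
f=grab_frame("side"); print(proj(f,[s["position"]]))
crop(f["img"],150,150,270,250,5,"pics/t_side.png")
move_l([.42,.11,.10],velocity=.2)
for i,(x,y,z,pitch,yaw) in enumerate([(.5,.0,.33,.8,0),(.5,0,.33,.8,.5)]):
    d=np.array([np.cos(pitch)*np.cos(yaw),np.cos(pitch)*np.sin(yaw),-np.sin(pitch)]); yy=np.array([-np.sin(yaw),np.cos(yaw),0]); xx=np.cross(yy,d)
    movep([x,y,z],R.from_matrix(np.c_[xx,yy,d]).as_rotvec())
    s=get_state();p=s["position"];print(s["clock"],p)
    for n in ("side","top"):
        f=grab_frame(n); u=proj(f,[p,p-.03*d]); print(n,u)
        c=u[0].astype(int); x0,y0=max(c[0]-50,0),max(c[1]-45,0)
        im=cv2.resize(f["img"],None,fx=6,fy=6,interpolation=cv2.INTER_CUBIC)
        for v in u: cv2.circle(im,tuple(((v+.5)*6).astype(int)),4,(255,0,0),1)
        print("origin",x0,y0); cv2.imwrite(f"pics/tip{i}_{n}.png",im[y0*6:(y0+90)*6,x0*6:(x0+100)*6,::-1])
```

```text
True
9.6417 [ 0.41983773  0.10997781 -0.03386681] [-1.54445604  0.30276697  9.133167  ]
[[224.17603534 229.57824787]]
11.4833 [4.99506475e-01 1.90265254e-04 3.28381830e-01]
side [[263.77912089 124.02989426]
 [253.9281126  116.37945882]]
origin 213 79
top [[275.79909533 164.85531569]
 [276.32524225 172.64938059]]
origin 225 119
12.3333 [4.99974970e-01 1.36596536e-04 3.28962535e-01]
side [[263.99789602 123.74945817]
 [257.04651984 117.96988779]]
origin 213 78
top [[275.84170179 164.59021032]
 [281.15553034 171.26133295]]
origin 225 119
```

```bash
cd pics; python3 -c "
import cv2,numpy as np
for i in (0,1):
    a=cv2.imread(f'tip{i}_side.png');b=cv2.imread(f'tip{i}_top.png')
    c=np.hstack([a,b]);cv2.imwrite(f'tipc{i}.png',cv2.resize(c,(800,360),interpolation=cv2.INTER_AREA))"
```

```text
(no output)
```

View pics/tipc0.png

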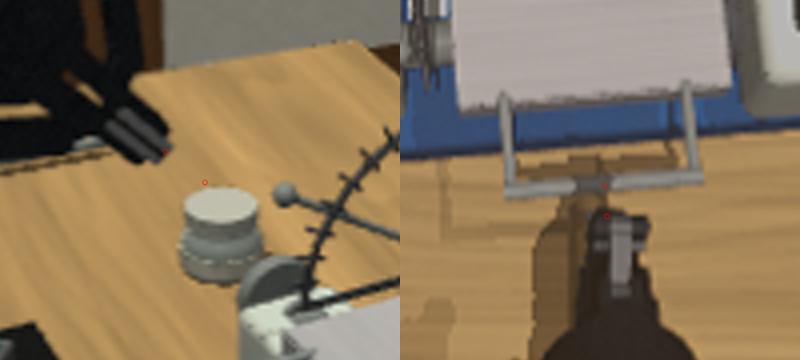

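View pics/tipc1.png

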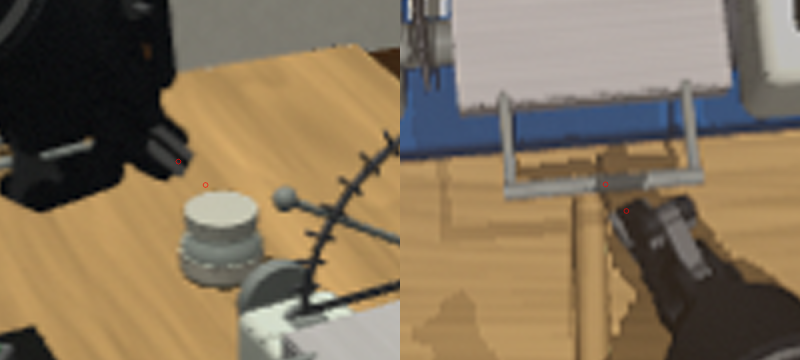

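View pics/t_side.png

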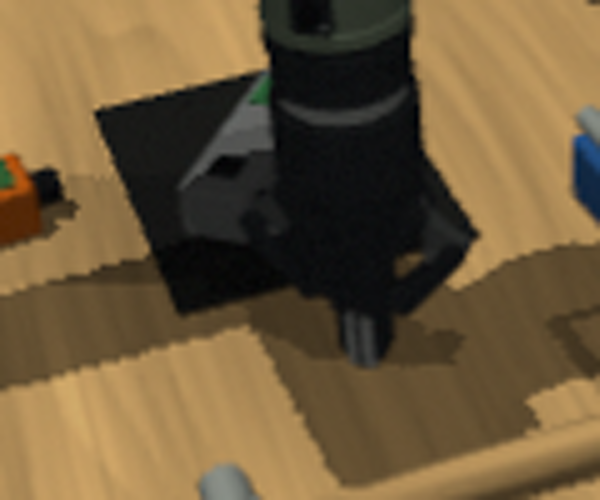

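Run:
```python
from k import *
import pickle
F=pickle.load(open("F0.pkl","rb"))
def rp(pitch,yaw):
    d=np.array([np.cos(pitch)*np.cos(yaw),np.cos(pitch)*np.sin(yaw),-np.sin(pitch)]); yy=np.array([-np.sin(yaw),np.cos(yaw),0]); return np.c_[np.cross(yy,d),yy,d]
D=R.from_rotvec(down(TQ[2]+np.pi/2)).as_matrix()
O=[("side",[.4046,.2873,.0656],D,(198.4,159.6)),("side",[.4198,.11,-.0339],D,(222.3,222.2)),
("side",[.4995,.0002,.3284],rp(.8,0),(253,117.6)),("top",[.4995,.0002,.3284],rp(.8,0),(279.5,174)),
("side",[.49997,.0001,.329],rp(.8,.5),(258.5,119.2)),("top",[.49997,.0001,.329],rp(.8,.5),(287,171))]
def res(o): return np.concatenate([proj(F[n],np.array(p)+M@o)[0]-u for n,p,M,u in O])
s=least_squares(res,[0,0,-.03],loss="soft_l1"); print(s.x,res(s.x).reshape(-1,2).round(1))
def res2(o): return np.concatenate([proj(F[n],np.array(p)+M@o[:3]+o[3:])[0]-u for n,p,M,u in O])
s=least_squares(res2,[0,0,-.03,0,0,0],loss="soft_l1"); print(s.x,res2(s.x).reshape(-1,2).round(1))
print(onz(F["side"],[(222.3,222.2)],0))
```

```text
[ 0.00131626 -0.00757629 -0.03370994] [[-1.2 -0.7]
 [-0.5 -0.1]
 [ 0.5 -0.1]
 [ 0.5  0.2]
 [ 0.2 -0.3]
 [-1.8 -0.1]]
[-0.00041901 -0.00758535 -0.03797379  0.00101306 -0.00056091 -0.00426376] [[-0.3 -0.6]
 [ 0.5  0.1]
 [ 0.3  0.1]
 [ 0.7  0.6]
 [ 0.2  0. ]
 [-1.1  0.2]]
[[0.41533374 0.10373644 0.        ]]
```

The reported TCP is biased in the tool frame: the real tip is at reported + R·(0, −7.5, −34) mm. Bench contact agrees, at reported z = −0.034. I'll correct for it from here on.

```bash
cat >> k.py <<'E'
OFF=np.array([0,-.0075,-.034])
def cmd(p,rv): return np.asarray(p,float)-R.from_rotvec(rv).as_matrix()@OFF
def act(s): return s["position"]+R.from_rotvec(s["eef_rot"]).as_matrix()@OFF
E
python3 - <<'E'
import cell; print([n for n in dir(cell) if not n.startswith("_")], getattr(cell,"grip_point_offset",None))
from cell import *
from k import *
o=down(TQ[2]+np.pi/2)
let_go()
movep(cmd([TQ[0],TQ[1],.11],o),o)
print(move_l(cmd([TQ[0],TQ[1],.006],o),velocity=.1,until_force=6))
s=get_state(); print(s["clock"],act(s),s["contact_force"])
grab(35)
s=get_state(); print(s["clock"],s["finger_gap"],act(s),s["contact_force"])
F={n:grab_frame(n) for n in ("side","top")}
crop(F["side"]["img"],130,100,290,220,5,"pics/h_side.png")
crop(F["top"]["img"],100,160,240,265,5,"pics/h_top.png")
E
```

```text
['MotionError', 'get_state', 'grab', 'grab_frame', 'grip_point_offset', 'ik', 'let_go', 'move_l', 'movep', 'set_joints', 'sign_off', 'silhouettes', 'sleep', 'spot_in', 'tip_of'] 0.0187
False
16.2083 [0.40553285 0.28774774 0.0065341 ] [-0.41923753  0.36336303 -0.12285874]
16.675 0.5116023099074699 [0.40517571 0.28786385 0.00646947] [-0.87991006  0.57710362  5.2179398 ]
```

View pics/h_side.png

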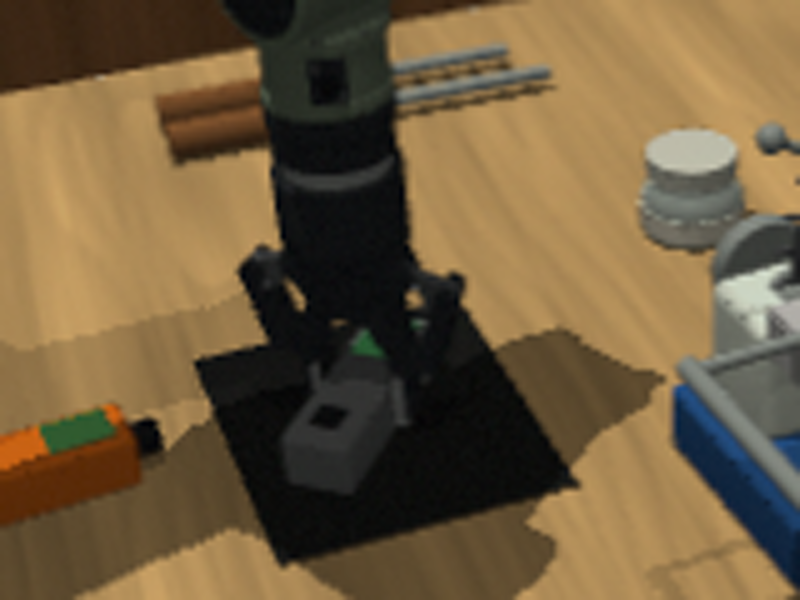

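View pics/h_top.png

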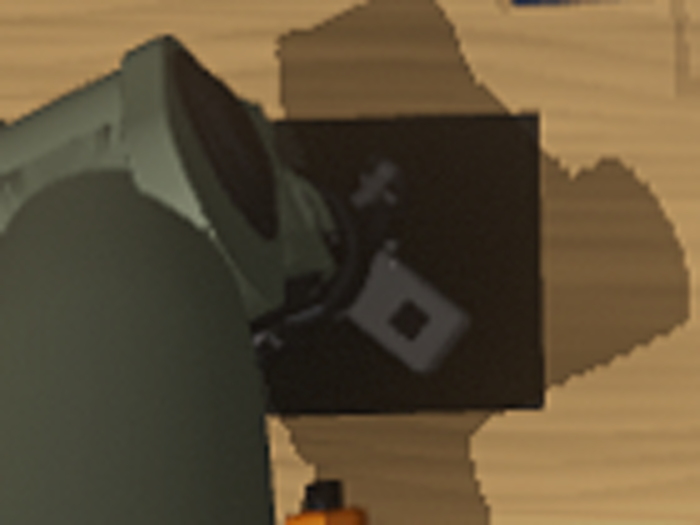

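```bash
cat > hold.py <<'E'
from cell import *
from k import *
from tach import draw
E
python3 - <<'E'
from hold import *
o=down(TQ[2]+np.pi/2)
move_l(cmd([TQ[0],TQ[1],.28],o),velocity=.2)
s=get_state(); print(s["clock"],s["finger_gap"],s["contact_force"])
m=PATCH-.177*EX; o2=down(LP[2]+np.pi/2)
movep(cmd([m[0],m[1],.28],o2),o2)
move_l(cmd([m[0],m[1],.0955],o2),velocity=.15)
s=get_state(); print(s["clock"],s["finger_gap"],s["contact_force"],act(s),m)
q=[m[0],m[1],LP[2]]
for n,b in (("side",(250,190,410,310)),("top",(290,90,450,210))):
    f=grab_frame(n); draw(f,q,*b,5,f"pics/hold_{n}.png",z=.128)
    for t in ("tach_nose","tach_mid","patch"): print(n,t,[(round(d["score"],2),np.round(d["centre"],1)) for d in tip_of(n,t)], proj(f,[{"tach_nose":m+.087*EX,"tach_mid":m,"patch":PATCH}[t]]).round(1))
E
```

```text
18.2917 0.5095856425042236 [-0.54971869  0.1481742  -2.68734131]
21.6833 0.5095520546735148 [-0.21947335 -0.16998449 -1.55815186] [ 0.46190188 -0.2624955   0.09629747] [ 0.46130683 -0.26210789  0.11      ]
side tach_nose [(0.79, array([338.2, 277. ])), (0.76, array([162.3, 183.4]))] [[334.3 277.1]]
side tach_mid [(0.68, array([296.8, 294. ])), (0.67, array([131.8, 195.2]))] [[295.6 293.4]]
side patch [(0.58, array([372.5, 261.1]))] [[370.9 261.3]]
top tach_nose [(0.93, array([362.6, 161.9])), (0.7, array([164.1, 254.9]))] [[362.4 164.9]]
top tach_mid [(0.92, array([364.1, 192.8])), (0.76, array([168. , 285.9]))] [[366.  195.9]]
top patch [(0.9, array([357.6, 135.4])), (0.24, array([266.8,  91.3]))] [[358.5 133.5]]
```

View pics/hold_side.png

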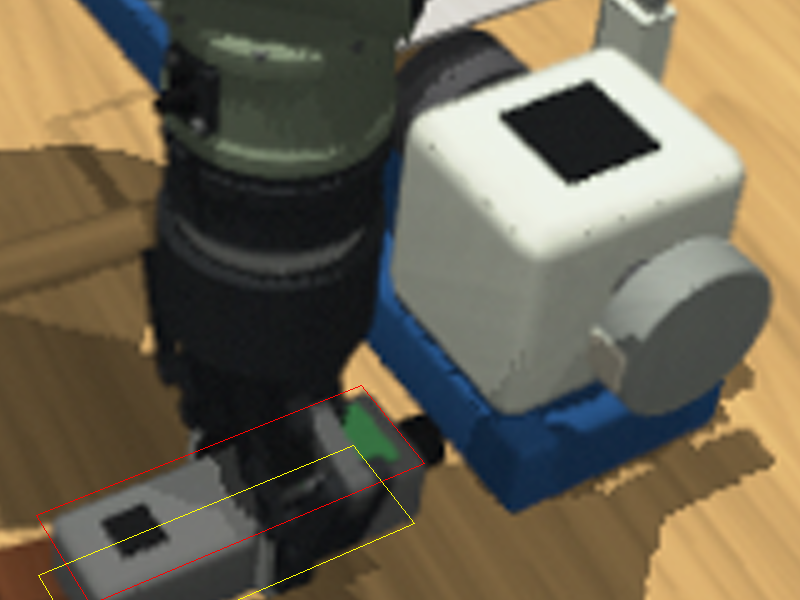

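View pics/hold_top.png

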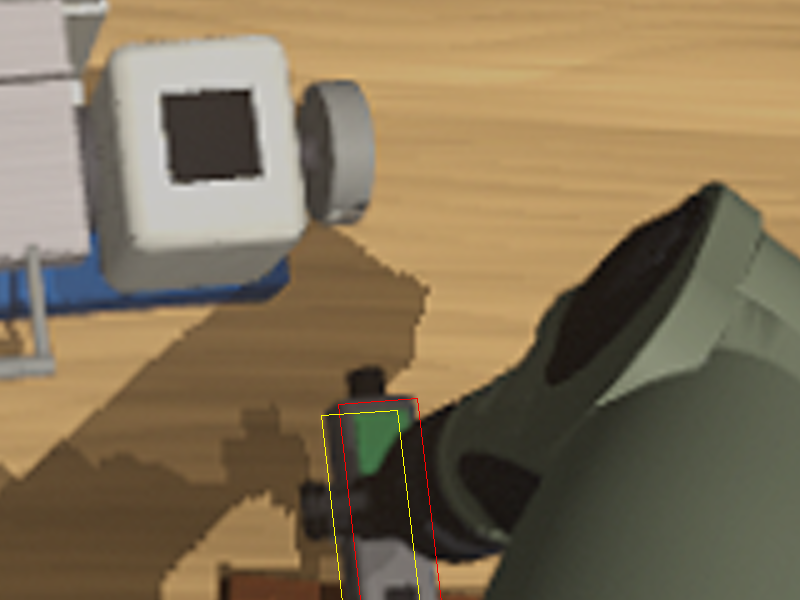

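The tach matches the predicted box within 1–2 px in both views: side nose near (336,277), patch near (372,262); top nose near (363,164). Now the hold and the return to the mat.

Run:
```python
from hold import *
sleep(2.5)
s=get_state(); print(s["clock"],act(s),abs(s["joint_velocities"]).max())
m=PATCH-.177*EX; o2=down(LP[2]+np.pi/2); o=down(TQ[2]+np.pi/2)
move_l(cmd([m[0],m[1],.28],o2),velocity=.25)
movep(cmd([TQ[0],TQ[1],.28],o),o)
move_l(cmd([TQ[0],TQ[1],.035],o),velocity=.2)
print(move_l(cmd([TQ[0],TQ[1],.0060],o),velocity=.03,until_force=4))
s=get_state(); print(s["clock"],s["finger_gap"],s["contact_force"],act(s))
```

```text
24.5833 [ 0.46130082 -0.26209208  0.09549306] 0.0015699726559860168
True
29.7583 0.5070892294318188 [-0.22601876 -0.31566311  4.20956233] [0.40462007 0.28727384 0.00647583]
```

```bash
python3 - <<'E'
from hold import *
let_go()
s=get_state(); print(s["finger_gap"])
o=down(TQ[2]+np.pi/2)
move_l(cmd([TQ[0],TQ[1],.12],o),velocity=.12)
# staging for bar: behind along approach
de=.8
p,rv=barpose(0,de,1); z=R.from_rotvec(rv).as_matrix()[:,2]
for a in (0,.2,.4,.54,.6):
    pp,r=barpose(a,de,1); print(a,None if ik(cmd(pp,r),r) is None else 1)
st=p-.10*z
print("st",ik(cmd(st,rv),rv))
movep(cmd(st,rv),rv)
s=get_state(); print(s["clock"],s["finger_gap"],act(s),st)
fs={n:grab_frame(n) for n in ("side","top")}
draw(fs["top"],TQ,125,175,215,260,6,"pics/p_top.png"); draw(fs["side"],TQ,160,145,250,215,6,"pics/p_side.png")
d=z
for n,b in (("side",(210,90,370,210)),("top",(200,90,360,210))):
    im=cv2.resize(fs[n]["img"],None,fx=5,fy=5,interpolation=cv2.INTER_CUBIC)
    for v in proj(fs[n],[act(s),act(s)-.013*z,p,p-.019*z]): cv2.circle(im,tuple(((v+.5)*5).astype(int)),4,(255,0,0),1)
    cv2.imwrite(f"pics/b_{n}.png",im[b[1]*5:b[3]*5,b[0]*5:b[2]*5,::-1])
E
cd pics; python3 -c "
import cv2,numpy as np
a=cv2.imread('p_top.png');b=cv2.imread('p_side.png');h=420
cv2.imwrite('p.png',cv2.resize(np.hstack([a[:h],b[:h]]),(800,311)))"
```

```text
0.9994408372551694
0 1
0.2 1
0.4 1
0.54 1
0.6 1
st [-0.38068483 -0.23059005 -1.14586988 -0.05606086  0.32636538 -1.92676725]
32.675 1.0026842349552922 [ 0.47804305 -0.01411877  0.22302691] [ 0.47783125 -0.01432249  0.22310584]
```

View pics/p.png

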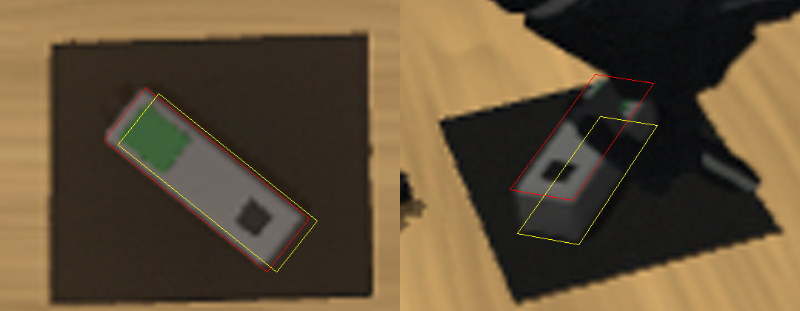

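View pics/b_side.png

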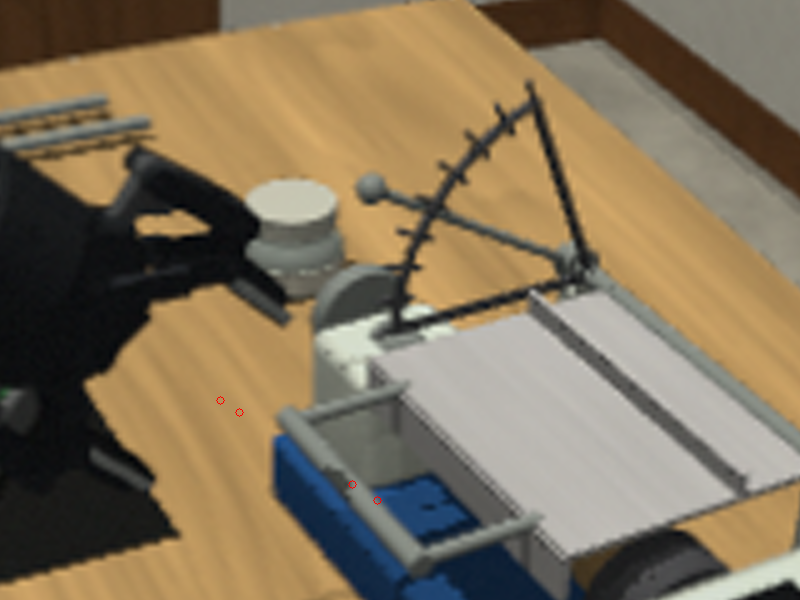

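View pics/b_top.png

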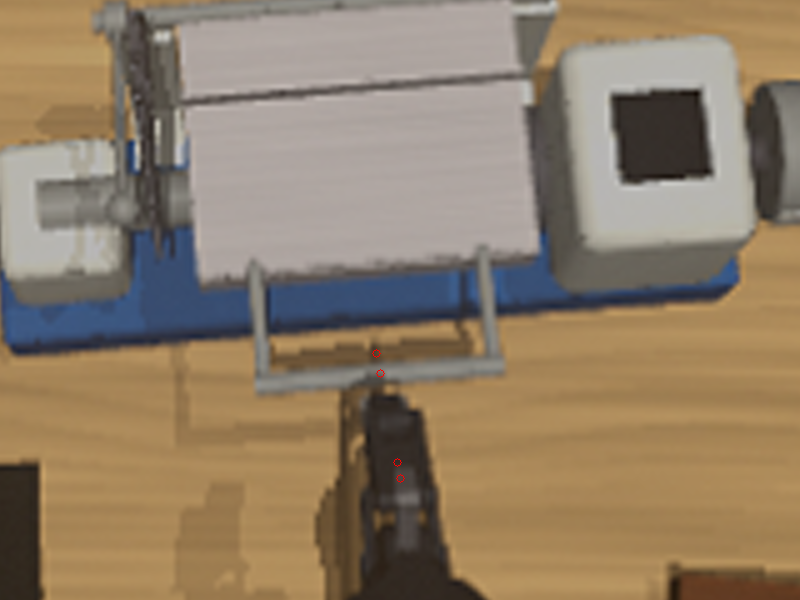

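Run:
```python
from hold import *
de=.8
p,rv=barpose(0,de,1); z=R.from_rotvec(rv).as_matrix()[:,2]
print(move_l(cmd(p,rv),velocity=.08,until_force=6))
s=get_state(); print(s["clock"],act(s),p,s["contact_force"])
grab(30)
s=get_state(); print(s["clock"],s["finger_gap"],act(s)-.019*z,bar(0),s["contact_force"])
for n,b in (("side",(210,90,370,210)),):
    f=grab_frame(n);crop(f["img"],*b,5,f"pics/c_{n}.png")
```

```text
False
34.175 [ 0.54712324 -0.00757169  0.15168697] [ 0.54717103 -0.00754036  0.15137023] [ 0.69756393 -1.1123395  -1.04368821]
34.8417 0.1228587211067693 [ 0.53358087 -0.00890754  0.1646753 ] [ 0.53399647 -0.00882897  0.165     ] [-2.1541663  -1.17853158  0.90205165]
```

View pics/c_side.png

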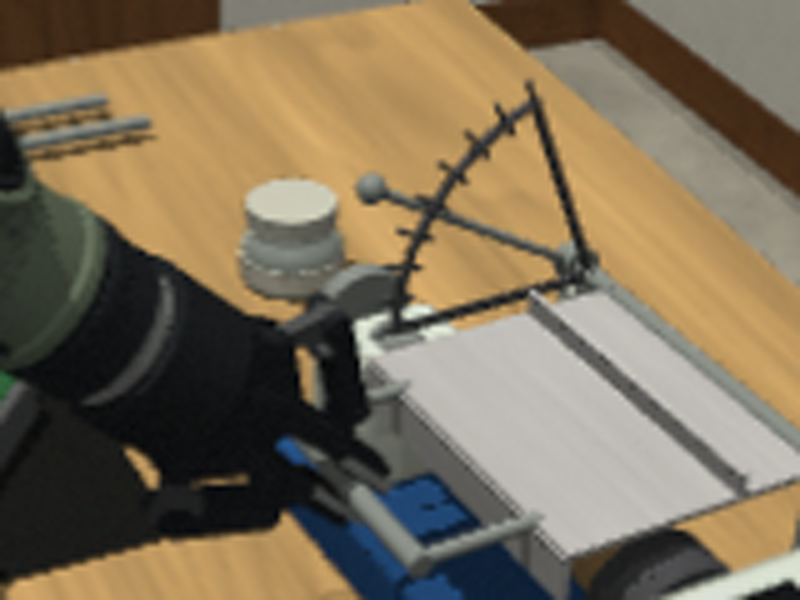

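```bash
cat > up.py <<'E'
from hold import *
import sys
de=.8
def go(a0,a1,n):
    for a in np.linspace(a0,a1,n+1)[1:]:
        p,rv=barpose(a,de,1); move_l(cmd(p,rv),velocity=.05,rot=rv)
        s=get_state(); print(round(a,3),round(s["clock"],2),round(s["finger_gap"],3),s["contact_force"].round(1))
def look(tag):
    for n,b in (("side",(210,90,370,210)),("top",(200,70,360,190))):
        f=grab_frame(n);crop(f["img"],*b,5,f"pics/{tag}_{n}.png"); import pickle; pickle.dump(f,open(f"{tag}_{n}.pkl","wb"))
E
python3 - <<'E'
from up import *
go(0,.48,5)
go(.48,.538,1)
look("u")
s=get_state(); z=R.from_rotvec(s["eef_rot"]).as_matrix()[:,2]; b=act(s)-.019*z-HINGE; print(np.arctan2(b[2],-b@EX),np.hypot(b[2],b@EX))
E
```

```text
0.096 35.38 0.127 [-0.6 -1.2 -3.5]
0.192 35.86 0.125 [-2.6 -1.5 -1.7]
0.288 36.34 0.13 [-2.6 -1.1 -1.9]
0.384 36.83 0.123 [-4.5 -1.9 -0.5]
0.48 37.31 0.128 [-5.6 -1.  -0.4]
0.538 37.66 0.124 [-5.9 -1.6  0.2]
0.5339348799548825 0.20532885462923592
```

View pics/u_side.png

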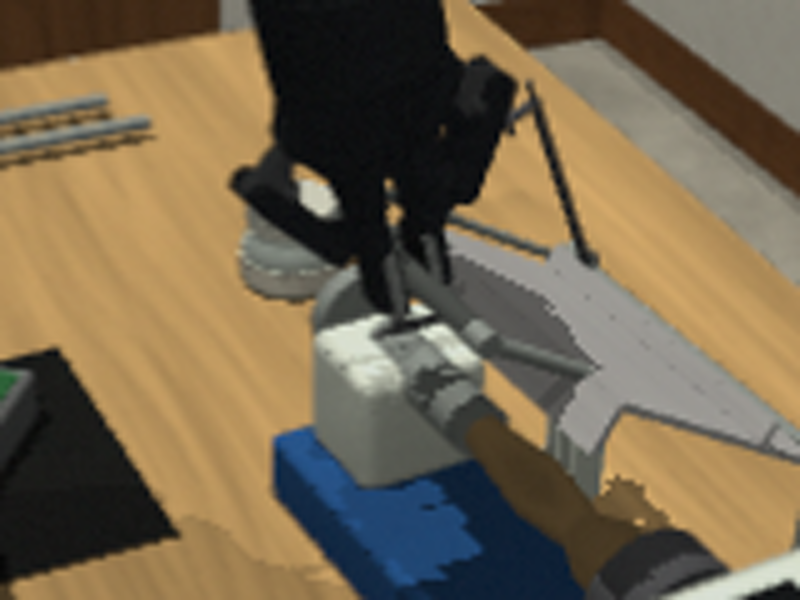

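View pics/u_top.png

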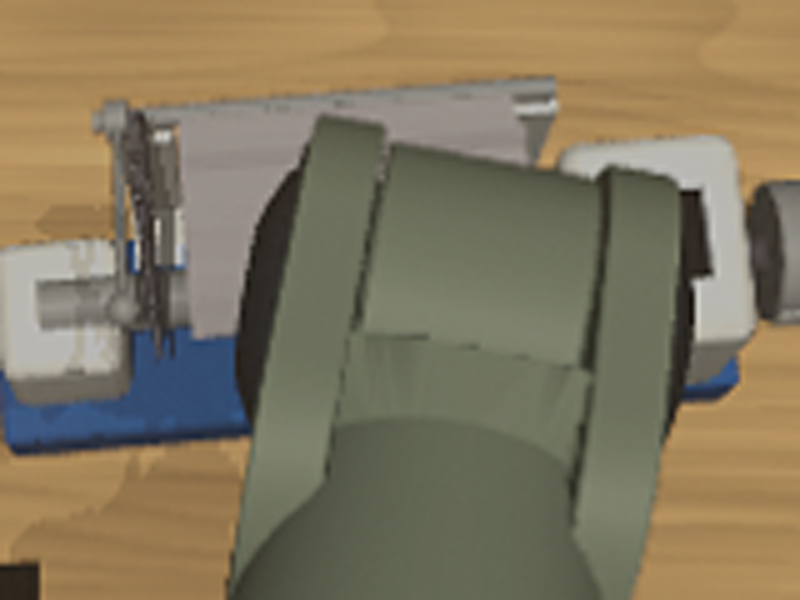

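Run:
```python
from k import *
import pickle
from scipy.optimize import minimize_scalar
F=pickle.load(open("F0.pkl","rb"))
def pt(a,r,y): return HINGE-r*np.cos(a)*EX+r*np.sin(a)*EZ+(y-.01)*EY
def ang(n,r,y,px,b=(0,0)):
    h=lambda a: np.sum((proj(F[n],pt(a,r,y))[0]-np.array(b)-px)**2)
    o=minimize_scalar(h,bounds=(.2,1.1),method="bounded"); return round(o.x,3),round(o.fun**.5,2)
print("ball",ang("side",.15,.132,(284.0,127.3)),ang("top",.15,.132,(224,131.)),"corr hinge",ang("side",.15,.132,(284.0,127.3),(.4,-.7)),ang("top",.15,.132,(224,131.),(.7,.3)))
print("bar end",ang("side",.205,-.055,(306.4,156.9)),ang("side",.205,-.055,(306.4,156.9),(-.1,.6)))
print("corner",ang("side",.145,-.08,(334.2,171.2)),ang("side",.145,-.08,(334.2,171.2),(.6,-1.2)))
f=pickle.load(open("u_top.pkl","rb"))
print("corner top L",ang("top",.145,.1,(194/5+200,336/5+70)),ang("top",.145,.1,(194/5+200,336/5+70),(.4,-1.2)))
for a in (.49,.54,.59): print(a,proj(F["top"],[pt(a,.145,.1),pt(a,.15,.132)]).round(1).tolist(),proj(F["side"],[pt(a,.205,-.055),pt(a,.145,-.08),pt(a,.15,.132)]).round(1).tolist())
```

```text
ball (np.float64(0.532), np.float64(0.06)) (np.float64(0.544), np.float64(0.6)) corr hinge (np.float64(0.546), np.float64(0.04)) (np.float64(0.536), np.float64(0.05))
bar end (np.float64(0.543), np.float64(2.2)) (np.float64(0.537), np.float64(1.99))
corner (np.float64(0.526), np.float64(0.21)) (np.float64(0.546), np.float64(0.11))
corner top L (np.float64(0.316), np.float64(0.25)) (np.float64(0.351), np.float64(0.78))
0.49 [[237.9, 130.8], [224.9, 133.3]] [[305.8, 162.5], [332.8, 173.2], [282.9, 129.6]]
0.54 [[237.7, 128.7], [224.6, 131.1]] [[308.2, 158.2], [334.5, 170.3], [284.3, 126.9]]
0.59 [[237.5, 126.4], [224.3, 128.8]] [[310.7, 154.0], [336.3, 167.4], [285.7, 124.3]]
```

Run:
```python
from up import *
import pickle
def pt(a,r,y): return HINGE-r*np.cos(a)*EX+r*np.sin(a)*EZ+(y-.01)*EY
sleep(.5)
s=get_state(); z=R.from_rotvec(s["eef_rot"]).as_matrix()[:,2]; b=act(s)-.019*z-HINGE; print(s["clock"],np.arctan2(b[2],-b@EX),np.hypot(b[2],b@EX),s["contact_force"],s["finger_gap"])
fs={n:grab_frame(n) for n in ("side","top")}
for n in fs:
    for t in ("pointer_tip","guard_bar","hammer","offcut","wax","tach_mid"): print(n,t,[(round(d["score"],2),np.round(d["centre"],1).tolist()) for d in tip_of(n,t)][:2])
for a in (.44,.49,.54,.59,.64):
    lip=pt(a,.145,.1)+.025*(-np.sin(a)*EX-np.cos(a)*EZ); print(a,proj(fs["top"],lip).round(1))
F0=pickle.load(open("F0.pkl","rb"))
cv2.imwrite("pics/end_top.png",fs["top"]["img"][:,:,::-1]); cv2.imwrite("pics/end_side.png",fs["side"]["img"][:,:,::-1])
```

```text
38.2583 0.5337425272387242 0.20532343322914967 [-6.15558669 -2.44632695  0.87563485] 0.12887180003963034
side pointer_tip [(0.64, [351.0, 165.5])]
side guard_bar []
side hammer [(0.59, [241.5, 251.3])]
side offcut [(0.63, [270.0, 347.2])]
side wax [(0.7, [274.5, 148.2])]
side tach_mid [(0.9, [134.9, 193.6]), (0.77, [200.2, 179.2])]
top pointer_tip [(0.58, [221.5, 130.0])]
top guard_bar []
top hammer []
top offcut [(0.58, [365.4, 218.0])]
top wax [(0.74, [130.2, 127.9])]
top tach_mid [(0.93, [168.5, 285.4]), (0.91, [171.1, 211.9])]
0.44 [[238.8 139.4]]
0.49 [[238.6 137.8]]
0.54 [[238.4 136.1]]
0.59 [[238.2 134.3]]
0.64 [[238.  132.3]]
```

View pics/end_side.png

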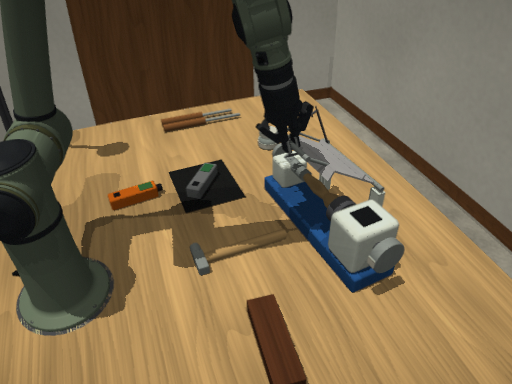

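View pics/end_top.png

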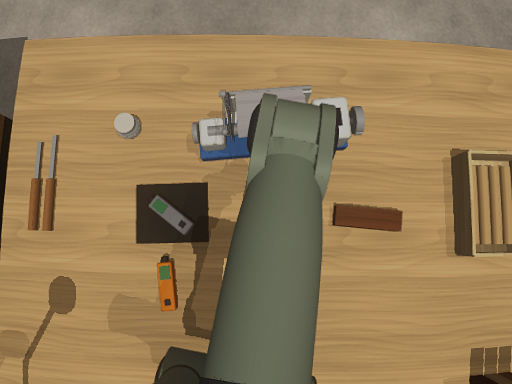

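Run:
```python
from up import *
go(.538,.543,1); sleep(.4)
s=get_state(); z=R.from_rotvec(s["eef_rot"]).as_matrix()[:,2]; b=act(s)-.019*z-HINGE; print(s["clock"],np.arctan2(b[2],-b@EX),s["contact_force"],s["finger_gap"])
sign_off()
```

```text
0.543 39.21 0.126 [-5.1 -1.1  2.1]
39.6083 0.5401872992425807 [-5.5639366  -2.14212456  0.85668573] 0.12877928862204494
the job is handed in; nothing more can be done
```

The job is done and handed in at 39.6 s of robot time, inside the 72 s limit.

- **Spindle check:** I held the grey tachometer at the patch for 2.5 s, facing it from the front. The nose was at patch height and about 9 cm away. The predicted and seen positions agreed to about 1–2 pixels in both views, except that the network put the nose 3–4 pixels (under 1 cm) further forward. In the close crops the nose sat only 2–4 mm ahead of the plan.
- **Tachometer back on the mat:** I set it down flat where it had been, with about 4 N of contact, and released it with the guard still shut.
- **Guard:** I raised it by its bar and still hold it there. The arm position puts it at about 0.540 rad, and the pointer measured about 0.539 rad. Single image readings of guard and pointer scattered from about 0.53 to 0.55 rad.

**What went wrong or stayed uncertain:**
- **First grasp missed:** It closed on nothing, just above the tachometer. The reported tool position was off by about 34 mm along the fingers and 7.5 mm to one side. A light touch on bare bench and the camera views confirmed this, and I corrected for it in every later move.
- **Pointer not confirmed from the side:** In the final side view the gripper hid the pointer ball, and the network's reading there was false. Only the top view still showed the pointer unmoved.
- **Bystanders:** The hammer, wood offcut and wax jar appeared unmoved. The side-view wax reading (5–6 pixels off, partly hidden) and the top-view wax reading (about 5 pixels off) are probably detector error. The hammer was hidden by the arm from above and seen only from the side.

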